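# Lock the slate plate in the engraver's clamp with the loose crank

### The job

Lock the engraved slate in the grey clamp: take the loose crank with the square sleeve, seat it fully down over the clamp's square spindle, and turn it clockwise (seen from above) until it stops. Leave the crank standing on the spindle, and leave the other crank, the one with the round sleeve, where it is.

Things in the scene. Friction and masses are not known exactly. Their poses are not given: they have to be found in the camera images.
- crank_grip (a point): Loose dark-steel crank, upright on the table, 90 mm tall. Lowest 44 mm: square sleeve 42 mm wide; its socket, open below, is 30 mm square, 36 deep. Above: boss to grip, 36 (x) x 26 (y) x 46 mm tall. Arm, 46-56 mm up, 18 wide, along +x to a 20 mm knob 96 mm off axis, top 82 mm up. 0.4 kg. Point: boss centre on the socket axis, 67 mm above its mouth; z up; socket sides along x and y.
- spindle_tip (a point): Grey clamp's upright spindle: 24 mm square for 20 mm above the deck (deck 30 mm over the table), then a 14 mm cone to 8 mm; in a collar 78 mm inside, 14 high. Point: cone top; z up, x and y along the square's sides, turns with it. Crank fits at any quarter turn, within 15 deg; seated, its boss centre is 33 mm above this. Up to 17 deg play before it drives. Slate and jaws rise 24 mm over the deck.
- spindle (a joint): Angle of the spindle in rad, growing clockwise seen from above: 0 to 0.15 at the start, end stop at 0.9 (clamp locked). It stays where it is left; it needs about 0.2 N m to turn.
- round_crank_grip (a point): The wrong crank, to be left alone: also dark steel, 90 mm tall, with the same arm and knob, but a round sleeve 44 mm across and a round boss 26 mm across. This point is the boss's centre, 67 mm above the table; z up, x along its arm.
There are look-alikes about, which are no part of the job. Leave any blue look-alike of the part that bears crank_grip alone.

How it is judged:
On the way, in this order (a step that is already met when the one before it is completed fails the run):
1. the square-sleeved crank is seated fully down on the spindle (horizontal distance between crank_grip and spindle_tip below 0.01 m and z of crank_grip in the frame of spindle_tip below 0.037 m and angle between crank_grip's own z axis and vertical below 0.175 rad), for 0.2 s.
2. the spindle is turned clockwise to its stop with the crank seated (all of step 1 and value of joint spindle above 0.75 rad), for 0.2 s.
At the end, for the whole second after the job is handed in: The crank stands upright (within 10 degrees) and fully down on the spindle (axes within 10 mm, boss centre less than 37 mm above the spindle's tip), the spindle is turned to more than 0.75 rad and at rest (all of step 2 and velocity of joint spindle below 0.05 rad/s); the robot touches nothing.
It fails at once if the crank with the round sleeve is shifted by more than 40 mm (distance of round_crank_grip from where it was at the start of the episode above 0.04 m).
It also fails if it takes over 42 s, if anything falls off the work surface, if the arm or the gripper's body presses on something with over 40 N, if the wrist force passes 120 N, or if a joint passes its speed limit or range.

### The arm

A 6-joint arm with a two-finger parallel gripper is mounted at the origin on the work surface. World frame = base frame: x ahead of the robot, y to its left, z up, the work surface at z = 0. Lengths are in m, angles in rad, forces in N, time in s.
With the tool pointing down it reaches from about 0.35 to 0.85 m from the base axis. Payload 8.1 kg.
Tool frame: the origin (TCP) lies between the finger pads; the fingertips stand 11 mm ahead of it and the grasp point (between the pads) lies 8 mm behind it; y points along the fingers, x is the direction in which the jaws open and shut, and the axes are right-handed (so a half turn about y gives the same grasp; the last joint's range is limited). The gripper opens to 93 mm and grips with 3 to 60 N. Pads are 15 mm wide; open, the fingers measure 128 mm over their backs; the gripper's body (75 mm by 188 mm) begins 65 mm behind the grasp point.
Start: joints at [1.201, 0.13, 1.488, -0, 1.523, -0.085], TCP at [0.169, 0.576, 0.23] pointing down, gripper open.
Joint ranges: [-2.96, 2.96], [-0.89, 2.26], [0.02, 2.5], [-1.34, 4.48], [0, 2.73], [-2.66, 2.66]. Speed limits (rad/s): [2.39, 2.39, 2.79, 3.14, 3.14, 3.14].

### API

Orientations are given as a rotation vector (axis times angle).
In Python, from plant import readout, optics, robot gives the robot as it stands.
- The arm moves only by the shell command python3 -m creep 'ROWS' [FORCE]. ROWS is JSON, a list that holds one entry, the list of rows, each a list of 7 numbers: the closure, from 0 (fully open) to 1 (shut), then the shift along the tool's x, y, z in cm, then the turn, a rotation vector about the tool's x, y, z in degrees. In form: [[[grip, x, y, z, wx, wy, wz], ...]]. A call has exactly 8 rows; each row shifts and turns the pose as measured when the row begins, along the tool's axes as they then stand; what a row does not reach is not made up. A row lasts 1/10 s, in which the tool goes at most 50 mm and 8.59 degrees, less where a joint would pass 70% of its speed; a pose out of reach is approached as far as the arm can. A call is refused whole if a number of a shift passes 5 or a number of a turn 8.59, either way. A call with a gripper value outside its range is refused whole. The fingers move at their own pace and stop on an object; FORCE is the grip in N (left out, the last holds). Time passes only in rows, so rows that do not move let the fingers close, or fill a call up. It gives the time, the measured TCP pose, the force and the opening at its end, in the units of the state.
- readout.read_state(): the state, without advancing time (a new reading comes with each control period).
- optics.read_camera(name): name is "side" or "top"; returns a dict with "frame" (384x512x3 uint8, red, green, blue), "depth" (384x512 float32, m along the optical axis (not along the pixel's ray), 0 where there is no reading), "intrinsics" (3x3 intrinsics, pixels), "R" (3x3) and "t" (3): a world point X has camera coordinates R X + t. Camera axes: x right, y down, z forward; pixel columns grow to the right and rows downward; lengths in m; the calibration is good to about 2 mm. A picture is of the moment at which its call begins.
- robot.close_job(): hands the job in, once; it reports no verdict.
The state is a dict: "t": time; "q": joint angles; "dq": joint speeds; "joint_torque": joint torques, N m; "tool_pos": TCP position; "orientation": TCP orientation; "force": force on the tool from outside, world axes, zero at the start; "wrist_torque": the same for the moment, N m; "opening": finger opening in m.
Only numpy, scipy, OpenCV 4.12 (cv2) and the standard library are available. Lean on these libraries where they do the work, as an engineer would, in place of code of your own. Each camera call takes 0.05 s, during which the arm holds its last target. There are 200 camera calls.

## Working session

There is one attempt and no reset: what is moved stays moved. The work goes in short steps, Python scripts to look and compute and a shell command to move; the robot and the scene stay as the last step left them, time stands still between calls to the robot, and variables do not carry over. Pictures are saved under pics/ and viewed, about 8 in all and at most 12, crops included, and the job is handed in when it is done.

```bash
mkdir -p pics; cat > h.py <<'E'
import numpy as np, cv2
from plant import readout, optics, robot
def cam(n):
    c=optics.read_camera(n); np.savez(f'{n}.npz',**c); return c
def cloud(c):
    K=c['intrinsics'];d=c['depth'];v,u=np.mgrid[:d.shape[0],:d.shape[1]]
    P=np.stack([(u-K[0,2])/K[0,0]*d,(v-K[1,2])/K[1,1]*d,d],-1)
    W=(P-c['t'])@c['R']; W[d==0]=np.nan; return W
E
python3 - <<'E'
from h import *
a=cam('top');b=cam('side')
cv2.imwrite('pics/a.png',cv2.resize(a['frame'][:,:,::-1],(800,600)))
cv2.imwrite('pics/b.png',cv2.resize(b['frame'][:,:,::-1],(800,600)))
print(readout.read_state()); print(a['R'],a['t'],b['R'],b['t'])
E
```

```text
{'t': 0.1, 'q': array([ 1.20059869e+00,  1.31099923e-01,  1.48916263e+00,  1.11867233e-05,
        1.52298579e+00, -8.53410283e-02]), 'dq': array([ 0.00072523, -0.00096412, -0.00010221,  0.00020722,  0.0011537 ,
        0.00146486]), 'joint_torque': array([ 1.02087903e-03, -5.61334491e+01, -4.93098056e+01,  7.70612829e-02,
        2.89924111e-02, -1.44981482e-05]), 'tool_pos': array([0.16837522, 0.57538158, 0.22868805]), 'orientation': array([-1.3314825 , -0.99579379,  0.99813963]), 'force': array([ 0.72288494, -0.03674198,  0.27296842]), 'wrist_torque': array([ 0.01882926, -0.02406092,  0.0363622 ]), 'opening': 0.0930813754398938}
[[-0.02423769 -0.99963517  0.01191896]
 [-0.98817619  0.02215092 -0.15171409]
 [ 0.15139472 -0.01545523 -0.98835256]] [-0.12021011  0.53236036  0.93191852] [[ 0.89066127 -0.45451171 -0.01190016]
 [-0.30660959 -0.58109419 -0.75387008]
 [ 0.33572767  0.67509158 -0.65691574]] [-0.51635773  0.16937652  0.62157935]
```

View pics/a.png

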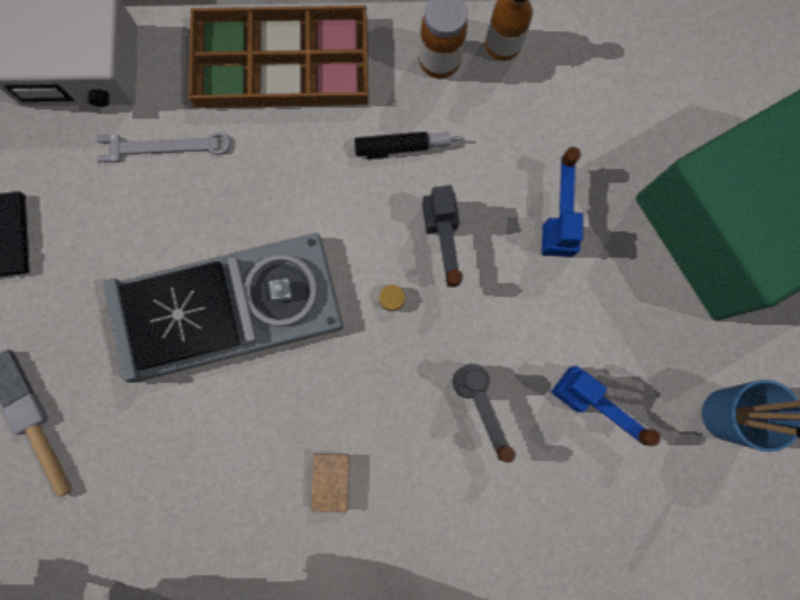

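View pics/b.png

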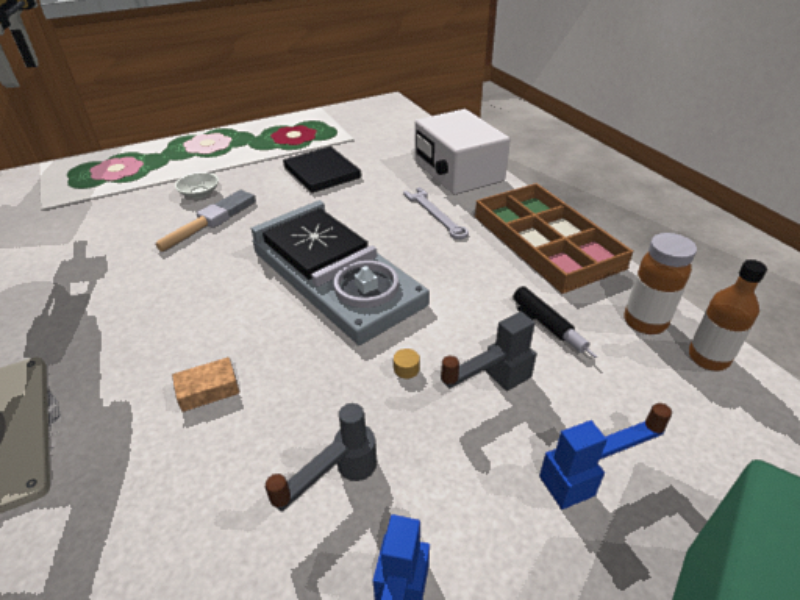

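```bash
python3 - <<'E'
from h import *
from scipy.spatial.transform import Rotation as R
print(R.from_rotvec(readout.read_state()['orientation']).as_matrix())
E
```

```text
[[ 2.81019861e-01 -6.09444091e-04 -9.59701759e-01]
 [ 9.59700536e-01 -1.53948139e-03  2.81020480e-01]
 [-1.64870927e-03 -9.99998629e-01  1.52258976e-04]]
```

The top view shows four cranks: square dark (442,208), round dark (472,380), blue (563,235) and blue (585,390). The spindle is at (280,290). I choose the dark square one at (442,208), and next I measure it and crop it.

```bash
cat > m.py <<'E'
from h import *
def rect(W,cen,lo,hi,r):
    m=(W[...,2]>lo)&(W[...,2]<hi)&(np.hypot(W[...,0]-cen[0],W[...,1]-cen[1])<r)
    p=W[m]; q=cv2.minAreaRect((p[:,:2]*1000).astype(np.float32))
    return len(p),np.median(p[:,2]).round(4),(p[:,:2].mean(0)*1000).round(1),np.round(q[0],1),np.round(q[1],1),round(q[2],1)
E
python3 - <<'E'
from m import *
for n in ('top','side'):
    c=dict(np.load(n+'.npz')); W=cloud(c)
    if n=='top':
        g=lambda u,v:W[int(v*.64),int(u*.64)]
        C=g(442,195)[:2];S=g(279,288)[:2];print(g(442,195),g(279,288),g(454,278),g(472,380),g(472,375))
    print(n,'boss',rect(W,C,.084,.096,.03)); print('knob',rect(W,g(454,278)[:2] if n=='top' else K,.076,.088,.02))
    if n=='top': K=g(454,278)[:2]
    print('arm',rect(W,(C+K)/2,.045,.062,.03))
    print('sleeve',rect(W,C,.036,.048,.04))
    print('tip',rect(W,S,.060,.070,.015));print('cone',rect(W,S,.0455,.07,.022)); print('coll',rect(W,S,.040,.047,.05));print('deck',rect(W,S,.024,.034,.034))
    f=c['frame'][:,:,::-1]; K3=c['intrinsics']
    def pix(x):
        y=K3@(c['R']@x+c['t']);return (y[:2]/y[2]).astype(int)
    o=[]
    for X in (np.r_[C,.07],np.r_[S,.05]):
        u,v=pix(X);u=max(u,40);v=max(v,40);o.append(cv2.resize(f[v-40:v+40,u-40:u+40],(400,400),interpolation=cv2.INTER_CUBIC))
    cv2.imwrite(f'pics/c_{n}.png',np.hstack(o))
a=cv2.imread('pics/c_top.png');b=cv2.imread('pics/c_side.png')
cv2.imwrite('pics/c.png',cv2.resize(np.vstack([a,b]),(600,600)))
E
```

```text
[ 0.64114189 -0.18862211  0.09151929] [0.53245885 0.01633311 0.06380156] [ 0.53810357 -0.20115722  0.08356538] [nan nan nan] [ 0.41700538 -0.21870616  0.09082992]
top boss (249, np.float64(0.0908), array([ 633.5, -192.3]), array([ 634.6, -192.5]), array([36.2, 26.2]), 6.4)
knob (85, np.float64(0.0827), array([ 538.8, -203.1]), array([ 539.4, -203.3]), array([18.1, 18.4]), 61.9)
arm (270, np.float64(0.0569), array([ 590.4, -196.9]), array([ 589. , -195.9]), array([57.5, 28.5]), 7.0)
sleeve (142, np.float64(0.0447), array([ 630.5, -186.5]), array([ 634.4, -192.6]), array([42.2, 42.5]), 7.3)
tip (40, np.float64(0.063), array([533.3,  15.7]), array([533.3,  15.5]), array([14.9, 13. ]), 25.3)
cone (151, np.float64(0.0549), array([532.8,  15.5]), array([533.7,  16.4]), array([24.1, 24.2]), 7.7)
coll (448, np.float64(0.0445), array([533.3,  16.8]), array([533.9,  17.3]), array([92. , 89.3]), 88.7)
deck (633, np.float64(0.0317), array([531.2,  15.4]), array([532.2,  16.3]), array([66.2, 67.1]), 37.8)
side boss (226, np.float64(0.0886), array([ 629.8, -193.8]), array([ 631.1, -192.7]), array([36.1, 27.3]), 8.6)
knob (86, np.float64(0.0803), array([ 535.2, -204.7]), array([ 535.8, -203.9]), array([18.4, 17.2]), 32.3)
arm (300, np.float64(0.0545), array([ 590.9, -199. ]), array([ 588. , -198.5]), array([55. , 26.1]), 8.3)
sleeve (165, np.float64(0.0425), array([ 629.2, -206.5]), array([ 630.3, -192.8]), array([45.8, 42.8]), 7.2)
tip (15, np.float64(0.0626), array([529.7,  16. ]), array([530.8,  16.6]), array([8.5, 9.6]), 45.6)
cone (101, np.float64(0.0519), array([528.9,  11.7]), array([530.4,  16. ]), array([24.1, 23.7]), 7.8)
coll (355, np.float64(0.0426), array([528.1,  16.7]), array([531.2,  17.5]), array([95. , 88.3]), 63.3)
deck (241, np.float64(0.0297), array([532. ,  14.9]), array([532.9,  19.3]), array([53.1, 66.8]), 79.5)
```

View pics/c.png

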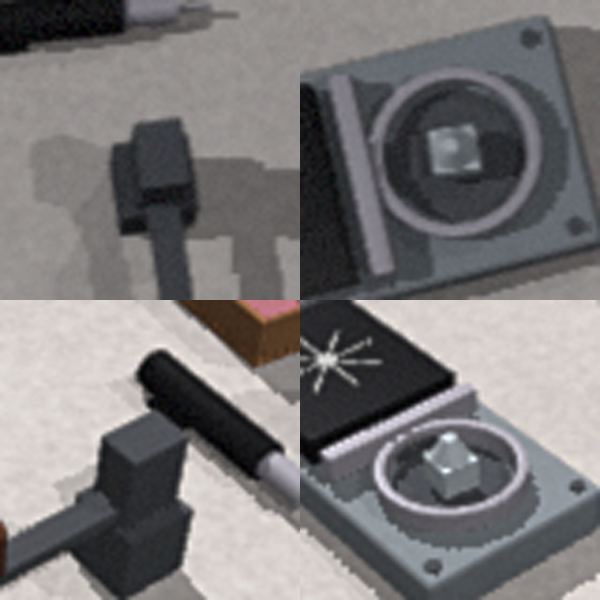

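Top-left and bottom-left of the crop show the chosen crank with a square sleeve and square boss. On the right is the 24 mm square spindle in its collar. The sizes check out: boss 36x26, top at 90 mm, sleeve 42, spindle tip at 63 mm. The crank is at about (0.633,-0.1925) with its arm at 187°. The spindle is at about (0.532,0.016), with its sides at 7.7°, so they are already aligned to within 1°.

The tool's y axis is the approach direction. I'll bring the jaw axis to a yaw of 97°, then travel.

```bash
cat > go.py <<'E'
import sys; from h import *
from scipy.spatial.transform import Rotation as R
# usage: go.py x y z yaw -> remaining shift (cm, tool axes), turn (deg, tool y)
x,y,z,yaw=map(float,sys.argv[1:5]); s=readout.read_state(); M=R.from_rotvec(s['orientation']).as_matrix()
cy=np.degrees(np.arctan2(M[1,0],M[0,0]))
print('t',s['t'],'pos',s['tool_pos'].round(4),'yaw',cy.round(2),'down',(M[:,1]).round(3),'open',round(s['opening'],4),'F',s['force'].round(1),'q',s['q'].round(2))
print('shift cm',((np.array([x,y,z])-s['tool_pos'])@M*100).round(2),'turn about tool y',round(cy-yaw,2))
E
python3 -m creep '[[[0.35,0,0,0,0,-7.8,0],[0.35,0,0,0,0,-7.8,0],[0.35,0,0,0,0,-7.8,0],[0.35,-4.5,0,-2,0,0,0],[0.35,-4.5,0,-2,0,0,0],[0.35,-4.5,0,-2,0,0,0],[0.35,-4.5,0,-2,0,0,0],[0.35,-4.5,0,-2,0,0,0]]]' 30; python3 go.py .633 -.1925 .15 97
```

```text
t: 0.9
tool_pos: [0.2969, 0.363, 0.2225]
orientation: [-1.136, -1.309, 1.33]
force: [0.8, 0.3, 0.6]
opening: 0.0608
t 0.9 pos [0.2969 0.363  0.2225] yaw 98.63 down [-0.006 -0.01  -1.   ] open 0.0608 F [0.8 0.3 0.6] q [ 0.78 -0.22  1.84 -0.    1.53 -0.94]
shift cm [-59.9    7.6  -24.95] turn about tool y 1.63
```

```bash
python3 -m creep '[[[0.35,-4.5,0,-2,0,0.8,0],[0.35,-4.5,0,-2,0,0.8,0],[0.35,-4.5,0,-2,0,0,0],[0.35,-4.5,0,-2,0,0,0],[0.35,-4.5,0,-2,0,0,0],[0.35,-4.5,0,-2,0,0,0],[0.35,-4.5,0,-2,0,0,0],[0.35,-4.5,0,-2,0,0,0]]]'; python3 go.py .633 -.1925 .15 97
```

```text
t: 1.7
tool_pos: [0.5005, 0.0184, 0.2228]
orientation: [-1.15, -1.289, 1.31]
force: [1.8, 1.2, -0.7]
opening: 0.0606
t 1.7 pos [0.5005 0.0184 0.2228] yaw 97.03 down [-0.007 -0.01  -1.   ] open 0.0606 F [ 1.8  1.2 -0.7] q [-0.06 -0.13  1.76 -0.01  1.52 -1.75]
shift cm [-22.49   7.4  -10.63] turn about tool y 0.03
```

```bash
python3 -m creep '[[[0.35,-4,0,-1.9,0,0,0],[0.35,-4,0,-1.9,0,0,0],[0.35,-4,0,-1.9,0,0,0],[0.35,-4,1,-1.9,0,0,0],[0.35,-3,2,-1.3,0,0,0],[0.35,-2,2,-0.7,0,0,0],[0.35,0,0,0,0,0,0],[0.35,0,0,0,0,0,0]]]'; python3 go.py .633 -.1925 .061 97
```

```text
t: 2.5
tool_pos: [0.6242, -0.195, 0.1679]
orientation: [-1.151, -1.281, 1.305]
force: [0.2, -0.3, 0.3]
opening: 0.0602
t 2.5 pos [ 0.6242 -0.195   0.1679] yaw 96.56 down [-0.011 -0.009 -1.   ] open 0.0602 F [ 0.2 -0.3  0.3] q [-0.37  0.32  1.39 -0.01  1.44 -2.06]
shift cm [ 0.22 10.67 -1.03] turn about tool y -0.44
```

```bash
python3 -m creep '[[[0.35,0.2,0,-1,-0.7,0,-0.4],[0.35,0,0,0,0,-0.4,0],[0.35,0,2.5,0,0,0,0],[0.35,0,2.5,0,0,0,0],[0.35,0,2.5,0,0,0,0],[0.35,0,1.5,0,0,0,0],[0.35,0,0,0,0,0,0],[0.35,0,0,0,0,0,0]]]'; python3 go.py .633 -.1925 .061 97
```

```text
t: 3.3
tool_pos: [0.6398, -0.1856, 0.0851]
orientation: [-1.157, -1.314, 1.302]
force: [1.3, -0.2, -0.1]
opening: 0.0606
t 3.3 pos [ 0.6398 -0.1856  0.0851] yaw 97.53 down [ 0.014 -0.003 -1.   ] open 0.0606 F [ 1.3 -0.2 -0.1] q [-0.36  0.4   1.45  0.    1.29 -2.06]
shift cm [-0.58  2.4   0.8 ] turn about tool y 0.53
```

```bash
python3 -m creep '[[[0.35,-0.6,0,0.8,0.6,0.3,-0.2],[0.35,0,0,0,0,0,0],[0.35,0,0,0,0,0,0],[0.35,0,0,0,0,0,0],[0.35,0,0,0,0,0,0],[0.35,0,0,0,0,0,0],[0.35,0,0,0,0,0,0],[0.35,0,0,0,0,0,0]]]'; python3 go.py .633 -.1925 .061 97
```

```text
t: 4.1
tool_pos: [0.6351, -0.1945, 0.0911]
orientation: [-1.158, -1.307, 1.3]
force: [-0.2, 0.4, 0.4]
opening: 0.0606
t 4.1 pos [ 0.6351 -0.1945  0.0911] yaw 97.19 down [ 0.01  -0.004 -1.   ] open 0.0606 F [-0.2  0.4  0.4] q [-0.37  0.39  1.44  0.    1.3  -2.07]
shift cm [0.24 3.   0.21] turn about tool y 0.19
```

```bash
python3 -m creep '[[[0.35,0.2,1,0.2,0.6,0.1,-0.2],[0.35,0,1,0,0,0,0],[0.35,0,0.8,0,0,0,0],[0.35,0,0,0,0,0,0],[0.35,0,0,0,0,0,0],[0.35,0,0,0,0,0,0],[0.35,0,0,0,0,0,0],[0.35,0,0,0,0,0,0]]]'; python3 go.py .633 -.1925 .061 97; python3 -c "
from h import *
for i in range(6): print(readout.read_state()['tool_pos'])
c=cam('side');a=cam('top')
u=[int(x*.64) for x in (400,250)]
cv2.imwrite('pics/d.png',cv2.resize(np.hstack([c['frame'][150:290,250:400,::-1],a['frame'][80:220,220:370,::-1]]),(800,373)))"
```

```text
t: 4.9
tool_pos: [0.6318, -0.1922, 0.0589]
orientation: [-1.145, -1.297, 1.302]
force: [-0.5, 0.2, 0.1]
opening: 0.0603
t 4.9 pos [ 0.6318 -0.1922  0.0589] yaw 97.1 down [-0.004 -0.    -1.   ] open 0.0603 F [-0.5  0.2  0.1] q [-0.37  0.43  1.46 -0.    1.26 -2.07]
shift cm [-0.05 -0.21 -0.11] turn about tool y 0.1
[ 0.63181188 -0.19218421  0.05890346]
[ 0.63181188 -0.19218421  0.05890346]
[ 0.63181188 -0.19218421  0.05890346]
[ 0.63181188 -0.19218421  0.05890346]
[ 0.63181188 -0.19218421  0.05890346]
[ 0.63181188 -0.19218421  0.05890346]
```

View pics/d.png

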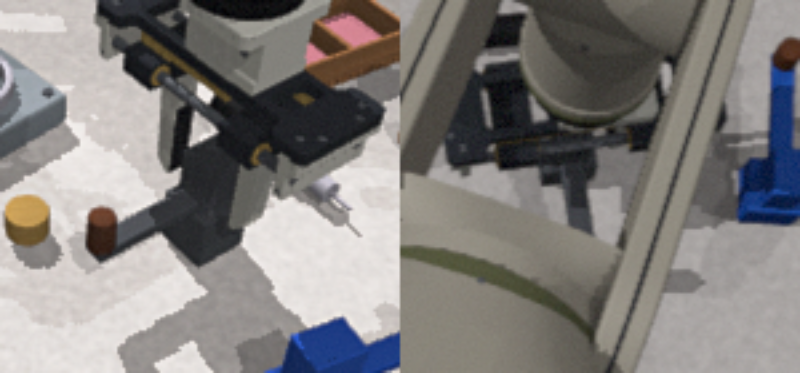

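The side crop shows the fingers on either side of the boss, with the arm at (150,215) clear of them. I'll close the gripper.

```bash
python3 -m creep '[[[1,0,0,0,0,0,0],[1,0,0,0,0,0,0],[1,0,0,0,0,0,0],[1,0,0,0,0,0,0],[1,0,0,0,0,0,0],[1,0,0,0,0,0,0],[1,0,0,0,0,0,0],[1,0,0,0,0,0,0]]]' 45; python3 go.py .532 .016 .18 97
```

```text
t: 5.8
tool_pos: [0.6323, -0.1924, 0.0597]
orientation: [-1.146, -1.297, 1.302]
force: [-0.1, -0.4, -0.2]
opening: 0.0261
t 5.8 pos [ 0.6323 -0.1924  0.0597] yaw 97.1 down [-0.003 -0.001 -1.   ] open 0.0261 F [-0.1 -0.4 -0.2] q [-0.37  0.42  1.46 -0.    1.26 -2.07]
shift cm [ 21.92 -12.01   7.42] turn about tool y 0.1
```

```bash
python3 -m creep '[[[1,0,-1.5,0,0,0,0],[1,0,-3,0,0,0,0],[1,0,-3,0,0,0,0],[1,0,-2.5,0,0,0,0],[1,2.5,0,0.8,0,0,0],[1,3,0,1,0,0,0],[1,3,0,1,0,0,0],[1,3,0,1,0,0,0]]]'; python3 go.py .532 .016 .16 97
```

```text
t: 6.6
tool_pos: [0.5768, -0.0824, 0.1654]
orientation: [-1.143, -1.29, 1.299]
force: [0.2, 0.9, -3.9]
opening: 0.026
t 6.6 pos [ 0.5768 -0.0824  0.1654] yaw 96.79 down [-0.009  0.001 -1.   ] open 0.026 F [ 0.2  0.9 -3.9] q [-0.23  0.13  1.61 -0.    1.41 -1.92]
shift cm [10.3   0.59  3.28] turn about tool y -0.21
```

```bash
python3 -m creep '[[[1,3,0,0.9,0,0,0],[1,3,0,0.9,0,0,0],[1,2,0,0.7,0,0,0],[1,1.2,0,0.4,-0.4,0,0],[1,0.6,0,0.2,0,0,0],[1,0,0,0,0,0,0],[1,0,0,0,0,0,0],[1,0,0,0,0,0,0]]]'; python3 go.py .532 .016 .10 97;  python3 - <<'E'
from h import *
c=cam('side');a=cam('top')
K=c['intrinsics'];X=np.array([.53,.016,.08]);y=K@(c['R']@X+c['t']);u,v=(y[:2]/y[2]).astype(int);print(u,v)
cv2.imwrite('pics/e.png',cv2.resize(c['frame'][v-70:v+70,u-80:u+80,::-1],(800,600) and (640,560)))
E
```

```text
t: 7.4
tool_pos: [0.5301, 0.0167, 0.1687]
orientation: [-1.146, -1.297, 1.297]
force: [-0.8, -0.2, -4.4]
opening: 0.0257
t 7.4 pos [0.5301 0.0167 0.1687] yaw 96.94 down [-0.003  0.002 -1.   ] open 0.0257 F [-0.8 -0.2 -4.4] q [-0.07 -0.02  1.75  0.    1.41 -1.76]
shift cm [-0.11  6.87 -0.2 ] turn about tool y -0.06
232 165
```

View pics/e.png

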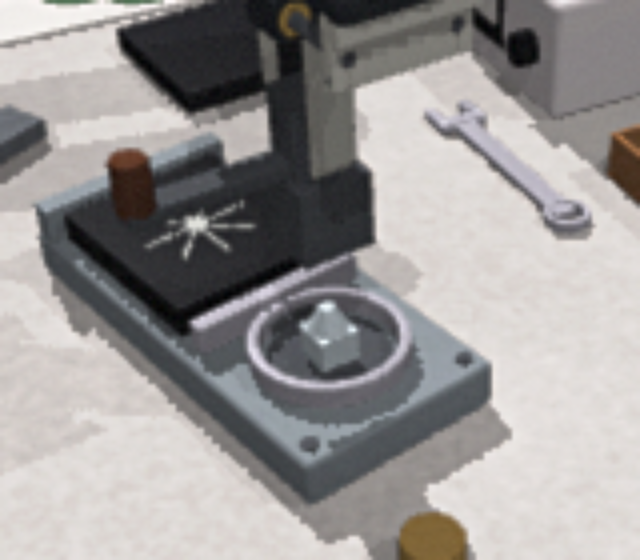

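The side crop shows the crank upright above the spindle (330,335), with its arm over the slate. Both cameras give the same TCP target for coaxial alignment, about (0.5314, 0.0162). I'll lower it in stages.

```bash
python3 -m creep '[[[1,0,1,-0.1,0,0,0],[1,0,1.2,0,0,0,0],[1,0,1,0,0,0,0],[1,0,0.5,0,0,0,0],[1,0,0,0,0,0,0],[1,0,0,0,0,0,0],[1,0,0,0,0,0,0],[1,0,0,0,0,0,0]]]'; python3 go.py .5314 .0162 .0897 97.5
```

```text
t: 8.3
tool_pos: [0.5304, 0.0157, 0.1265]
orientation: [-1.144, -1.293, 1.297]
force: [-0.6, -0.2, -4.7]
opening: 0.0257
t 8.3 pos [0.5304 0.0157 0.1265] yaw 96.82 down [-0.006  0.002 -1.   ] open 0.0257 F [-0.6 -0.2 -4.7] q [-0.07  0.02  1.79  0.    1.33 -1.76]
shift cm [ 0.02  3.68 -0.13] turn about tool y -0.68
```

```bash
python3 -m creep '[[[1,0,0.7,-0.1,-0.3,-0.6,0],[1,0,0.7,0,0,0,0],[1,0,0.7,0,0,0,0],[1,0,0.5,0,0,0,0],[1,0,0.3,0,0,0,0],[1,0,0,0,0,0,0],[1,0,0,0,0,0,0],[1,0,0,0,0,0,0]]]'; python3 go.py .5314 .0162 .0897 97.5
```

```text
t: 9.1
tool_pos: [0.5317, 0.016, 0.0953]
orientation: [-1.143, -1.307, 1.302]
force: [0.4, -0.3, -5.3]
opening: 0.0258
t 9.1 pos [0.5317 0.016  0.0953] yaw 97.49 down [ 0.001  0.003 -1.   ] open 0.0258 F [ 0.4 -0.3 -5.3] q [-0.07  0.05  1.82  0.    1.27 -1.77]
shift cm [0.02 0.56 0.03] turn about tool y -0.01
```

```bash
python3 -m creep '[[[1,0,0.2,0,0,0,0],[1,0,0.2,0,0,0,0],[1,0,0.2,0,0,0,0],[1,0,0.1,0,0,0,0],[1,0,0,0,0,0,0],[1,0,0,0,0,0,0],[1,0,0,0,0,0,0],[1,0,0,0,0,0,0]]]'; python3 go.py .5314 .0162 .0897 97.5
```

```text
t: 9.9
tool_pos: [0.5331, 0.016, 0.0899]
orientation: [-1.145, -1.309, 1.301]
force: [-0.3, -0.2, -3.1]
opening: 0.0256
t 9.9 pos [0.5331 0.016  0.0899] yaw 97.49 down [ 0.004  0.003 -1.   ] open 0.0256 F [-0.3 -0.2 -3.1] q [-0.07  0.06  1.83  0.    1.25 -1.77]
shift cm [0.04 0.01 0.16] turn about tool y -0.01
```

```bash
python3 -m creep '[[[1,0,0.2,0.1,0,0,0],[1,0,0.2,0,0,0,0],[1,0,0.2,0,0,0,0],[1,0,0.1,0,0,0,0],[1,0,0.1,0,0,0,0],[1,0,0.1,0,0,0,0],[1,0,0.1,0,0,0,0],[1,0,0.1,0,0,0,0]]]'; python3 go.py .5314 .0162 .0897 97.5
```

```text
t: 10.7
tool_pos: [0.5342, 0.0161, 0.0896]
orientation: [-1.148, -1.312, 1.3]
force: [-5.9, 1.0, 8.6]
opening: 0.0258
t 10.7 pos [0.5342 0.0161 0.0896] yaw 97.51 down [ 0.007  0.002 -1.   ] open 0.0258 F [-5.9  1.   8.6] q [-0.07  0.06  1.83  0.    1.25 -1.77]
shift cm [ 0.05 -0.01  0.28] turn about tool y 0.01
```

It is seated: TCP z 0.0896 as predicted, with a contact force. Now I turn it clockwise (+tool y).

```bash
python3 -m creep '[[[1,0,0,0.2,0.4,3,0],[1,0,0.05,0.1,0,5,0],[1,0,0,0,0,5,0],[1,0,0.05,0,0,5,0],[1,0,0,0,0,5,0],[1,0,0.05,0,0,5,0],[1,0,0,0,0,5,0],[1,0,0,0,0,0,0]]]'; python3 go.py .5322 .0162 .0897 30; python3 -c "
from h import *;print(readout.read_state()['wrist_torque'])"
```

```text
t: 11.5
tool_pos: [0.5319, 0.0167, 0.0897]
orientation: [-1.393, -0.863, 0.857]
force: [-2.8, -0.4, -0.4]
opening: 0.0256
t 11.5 pos [0.5319 0.0167 0.0897] yaw 63.36 down [ 0.002  0.003 -1.   ] open 0.0256 F [-2.8 -0.4 -0.4] q [-0.07  0.06  1.83  0.    1.25 -1.17]
shift cm [-0.03  0.   -0.05] turn about tool y 33.36
[-0.16849248  0.4351911  -0.03431479]
```

```bash
python3 -m creep '[[[1,0,0,0,0,4,0],[1,0,0.05,0,0,4,0],[1,0,0,0,0,4,0],[1,0,0.05,0,0,4,0],[1,0,0,0,0,4,0],[1,0,0.05,0,0,3,0],[1,0,0,0,0,0,0],[1,0,0,0,0,0,0]]]'; python3 go.py .5322 .0162 .0897 30; python3 -c "
from h import *;print(readout.read_state()['wrist_torque'])"
```

```text
t: 12.3
tool_pos: [0.532, 0.0167, 0.0897]
orientation: [-1.497, -0.56, 0.556]
force: [-1.5, 0.1, 0.1]
opening: 0.0256
t 12.3 pos [0.532  0.0167 0.0897] yaw 40.87 down [ 0.002  0.002 -1.   ] open 0.0256 F [-1.5  0.1  0.1] q [-0.07  0.06  1.83  0.    1.25 -0.78]
shift cm [-0.02  0.   -0.05] turn about tool y 10.87
[-0.12179741  0.52058502 -0.04449697]
```

```bash
python3 -m creep '[[[1,0,0,0,0,3,0],[1,0,0.05,0,0,3,0],[1,0,0,0,0,3,0],[1,0,0,0,0,3,0],[1,0,0,0,0,0,0],[1,0,0,0,0,0,0],[1,0,0,0,0,0,0],[1,0,0,0,0,0,0]]]'; python3 go.py .5322 .0162 .0897 30; python3 -c "
from h import *;print(readout.read_state()['wrist_torque'])"
```

```text
t: 13.1
tool_pos: [0.532, 0.0168, 0.0897]
orientation: [-1.532, -0.408, 0.404]
force: [-2.2, 0.5, 1.0]
opening: 0.0256
t 13.1 pos [0.532  0.0168 0.0897] yaw 29.68 down [ 0.002  0.001 -1.   ] open 0.0256 F [-2.2  0.5  1. ] q [-0.07  0.06  1.83  0.    1.25 -0.58]
shift cm [-0.02  0.   -0.06] turn about tool y -0.32
[-0.13720493  0.60933516  0.37499923]
```

```bash
python3 -m creep '[[[1,0,0,0,0,2,0],[1,0,0,0,0,2,0],[1,0,0,0,0,2,0],[1,0,0,0,0,2,0],[1,0,0,0,0,2,0],[1,0,0,0,0,2,0],[1,0,0,0,0,1,0],[1,0,0,0,0,1,0]]]'; python3 go.py .5322 .0162 .0897 30; python3 -c "
from h import *;print(readout.read_state()['wrist_torque'])"
```

```text
t: 13.9
tool_pos: [0.5331, 0.0152, 0.0899]
orientation: [-1.564, -0.223, 0.217]
force: [-3.7, 0.2, 2.2]
opening: 0.0277
t 13.9 pos [0.5331 0.0152 0.0899] yaw 16.04 down [ 0.005 -0.003 -1.   ] open 0.0277 F [-3.7  0.2  2.2] q [-0.07  0.06  1.83 -0.    1.25 -0.34]
shift cm [-0.06  0.02  0.12] turn about tool y -13.96
[-0.07221431  0.64064847  1.49044643]
```

The torque has jumped to 1.5 N m and the boss is twisting in the pads, so the stop is reached. I'll ease back to square the pads, open and lift.

```bash
python3 -m creep '[[[1,0,0,0,0,-4,0],[1,0,0,0,0,-4,0],[1,0,0,0,0,-2,0],[0.4,0,0,0,0,0,0],[0.4,0,0,0,0,0,0],[0.4,0,0,0,0,0,0],[0.4,0,0,0,0,0,0],[0.4,0,0,0,0,0,0]]]'; python3 go.py .5322 .0162 .0897 30; python3 -c "
from h import *;print(readout.read_state()['wrist_torque'])"
```

```text
t: 14.7
tool_pos: [0.5345, 0.0157, 0.0904]
orientation: [-1.544, -0.361, 0.349]
force: [-0.2, 0.2, 0.7]
opening: 0.0555
t 14.7 pos [0.5345 0.0157 0.0904] yaw 25.91 down [ 0.008 -0.001 -1.   ] open 0.0555 F [-0.2  0.2  0.7] q [-0.07  0.06  1.83 -0.    1.25 -0.52]
shift cm [-0.18  0.07  0.14] turn about tool y -4.09
[-0.02720109 -0.01685446  0.00261841]
```

```bash
python3 -m creep '[[[0.4,0,-1,0,0,0,0],[0.4,0,-2,0,0,0,0],[0.4,0,-3,0,0,0,0],[0.4,0,-4,0,0,0,0],[0.4,0,-4,0,0,0,0],[0.4,0,-3,0,0,0,0],[0.4,0,-1,0,0,0,0],[0.4,0,0,0,0,0,0]]]'; python3 - <<'E'
from m import *
for n in ('side','top'):
    c=cam(n);W=cloud(c);S=np.array([.531,.016])
    print(n,'boss',rect(W,S,.110,.130,.03),'sleeve',rect(W,S,.066,.079,.04))
    m=(W[...,2]>.1)&(W[...,2]<.118)&(abs(np.hypot(W[...,0]-S[0],W[...,1]-S[1])-.096)<.013);p=W[m];print('knob',len(p),p.mean(0) if len(p) else 0,'ang',np.degrees(np.arctan2(*(p.mean(0)[:2]-S)[::-1])))
    if n=='side':
        cv2.imwrite('pics/f.png',cv2.resize(c['frame'][95:235,152:312,::-1],(640,560)))
E
```

```text
t: 15.5
tool_pos: [0.5319, 0.016, 0.2804]
orientation: [-1.544, -0.359, 0.347]
force: [0.7, -0.2, -0.1]
opening: 0.0559
side boss (185, np.float64(0.1184), array([528.9,  12.6]), array([529.6,  16.2]), array([26.8, 36.8]), 32.0) sleeve (185, np.float64(0.0728), array([524.6,   6.9]), array([526.3,  22.6]), array([43.3, 58.2]), 30.8)
knob 68 [0.47873599 0.09431901 0.10772625] ang 123.71606218130644
top boss (0, np.float64(nan), array([nan, nan]), array([0., 0.]), array([0., 0.]), 0.0) sleeve (1, np.float64(0.0749), array([542. ,  -2.6]), array([542. ,  -2.6]), array([0., 0.]), 0.0)
knob 0 0 ang nan
  return _methods._mean(a, axis=axis, dtype=dtype,
  ret = ret.dtype.type(ret / rcount)
m.py:5: RuntimeWarning: Mean of empty slice.
  return len(p),np.median(p[:,2]).round(4),(p[:,:2].mean(0)*1000).round(1),np.round(q[0],1),np.round(q[1],1),round(q[2],1)
  ret = um.true_divide(
<stdin>:5: RuntimeWarning: Mean of empty slice.
```

View pics/f.png

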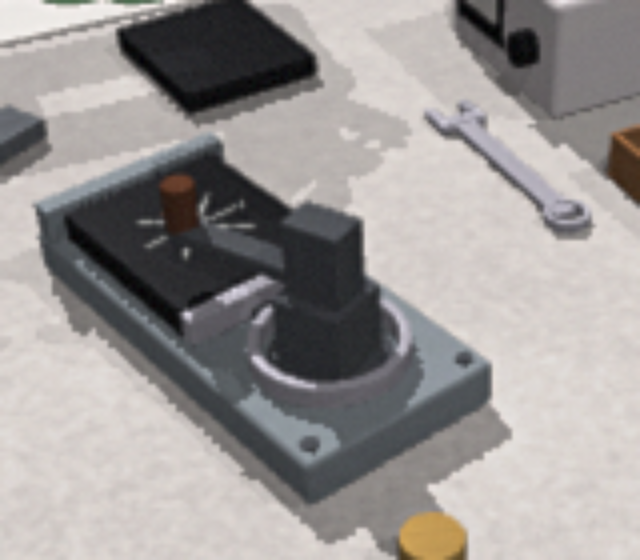

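The side crop shows the crank upright and down inside the collar (boss at 325,250), with the gripper clear. The boss top is 29.8 mm above its table height (30 expected), its axis is on the spindle, and the arm has turned about 65°.

```bash
python3 -c "
from plant import robot; print(robot.close_job())"
```

```text
the job is handed in; nothing more can be done
None
```

I seated the square-sleeved dark crank on the clamp's spindle, turned it clockwise to the stop, released it and lifted clear. I handed the job in at about 15.6 s; no verdict is reported.

- **Seating:** in the last side view the crank stands upright. Its boss top is 29.8 mm above where it was on the table (30 mm means fully down). Its axis is within about 1 mm of the spindle's as measured by the same camera.
- **Turn:** I turned the gripper about 81°. Near the end the wrist torque rose from about 0 to 1.5 N m, against about 0.2 N m to turn the spindle, and the boss began to twist in the pads, so I took that as the stop. After release the arm had turned about 63–65°. Allowing the full 17° of play, the spindle is at 0.80–0.84 rad or more. I could not read the spindle angle directly.
- **Checks that failed or were not made:** the final top-camera check gave no data, as the crank did not show in its depth picture. I did not measure the round crank again; the arm never went near it.

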